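# Back off the left-hand T-nut and bin the cracked pad

## Task

The cracked brake pad is clamped in the holding jig by a T-handled nut with a LEFT-HAND thread and a slender neck: turn the nut clockwise seen from above, checking by feel that it gives, and keep turning (with fresh grips) until you feel it come up firmly against the end of its thread, without straining its neck. Only then draw the loosened pad out from under the strap, away from the nut, and lay it down gently, flat on the floor of the shallow reject tray. Let go of everything and leave the other things on the bench where they are.

Things in the scene. Friction and masses are not known exactly. Their poses are not given: they have to be found in the camera images.
- jig: holding jig, fixed: foot plate 200 x 90 x 6 mm, origin at the centre of its underside, z up. On it a bed 42 mm wide (x -83 to +27 mm), top 20 mm above the bench, carries the pad; a heel block 50 x 50 mm, 32 mm high, holds the stud, whose vertical axis is at x = +55 mm, y = 0. The strap reaches from the stud toward -x over the pad's end; the pad is drawn out toward the jig's -x.
- bar_mid (a point): middle of the nut's steel T-bar, 76 (its x) x 14 x 24 mm high, on the stud axis, about 81 mm above the bench; it sits by a thin neck on a round nut 28 mm across (10 mm from the bar's underside down to the strap). LEFT-HAND thread: clockwise from above loosens it and raises it 1.2 mm per rad, under a steady drag of 0.25 Nm. Anticlockwise it jams tight within 0.6 rad.
- neck (a joint): twist of the slender, springy neck under the T-bar, rad (plus: bar wound clockwise), 0 when left alone, 1/6 rad per Nm; the drag winds it 0.04. The nut may have been eased already and its bar does not show it: 1.5 to 2.1 rad clockwise are left to the solid end of the thread, to be felt. Firmly against it means a twist above 0.085 (0.5 Nm); beyond 0.2 (1.2 Nm) either way strains it.
- strap_nose (a point): middle of the lower edge of the clamp strap's nose (flat steel strap 82 x 26 x 12 mm), over the pad 55 mm from the stud axis; the strap rises with the nut and stands clear of the pad by some 2 mm once the nut is fully backed off.
- pad: cracked olive friction pad on its steel backing plate, 100 (x) x 50 (y) x 16 mm, about 0.35 kg, loose; origin at the centre of its underside, z up. It lies on the bed, its x axis along the jig's, 4 mm over the bed on either side, and the strap covers the last 25 mm of its +x end.
- tray: shallow open aluminium reject tray, fixed, outside 190 (x) x 150 (y) x 26 mm, walls and floor 4 mm thick; origin at the centre of its underside.
- bent_plate: bystander: bent steel backing plate, about 100 x 46 mm, lying; to be left alone
- pin_a: bystander: bronze pin standing on its head, 20 mm across and 40 mm high; origin under it; to be left alone
- pin_b: bystander: the second bronze pin, same size; to be left alone
- gauge: bystander: stepped brass wear gauge 90 x 24 x 8 mm, lying; to be left alone
- tin: bystander: plain tin 64 mm across and 75 mm high; to be left alone
- brush: bystander: hand brush, lying; to be left alone
There are look-alikes about, which are no part of the job. Leave any turquoise look-alike of the pad alone.

How it is judged:
On the way:
1. the nut is run out clockwise until it bears firmly on the end of its thread (neck twist above 0.085 rad) (value of joint neck above 0.085 rad), for 0.1 s.
At the end, for the whole second after the job is handed in: the pad lies flat (within 0.08 rad), right way up and at rest on the tray's floor, its centre within 65 mm of the tray's, and the nut and strap are still backed off (strap nose at least 37.2 mm over the jig's underside) (z of pad in the frame of tray below 0.008 m and horizontal distance between pad and tray below 0.065 m and angle between pad's own z axis and vertical below 0.08 rad and linear speed of pad below 0.02 m/s and z of strap_nose in the frame of jig above 0.0372 m); the robot touches nothing.
It fails at once if the neck is strained: wound up beyond 0.2 rad either way (value of joint neck above 0.2 rad or value of joint neck below -0.2 rad).
It fails at once if the pad is dragged out (over 10 mm) while the nut is not yet backed off (distance of pad from where it was at the start of the episode above 0.01 m and z of strap_nose in the frame of jig below 0.0372 m).
It fails at once if the pad is dropped or thrown: over 0.6 m/s while not held (linear speed of pad above 0.6 m/s and contact force between the fingers and pad below 0.5 N).
It fails at once if a bystander is shifted by more than 20 mm (distance of any of bent_plate, pin_a, pin_b, gauge, tin, brush from where it was at the start of the episode above 0.02 m).
It also fails if it takes over 72 s, if anything falls off the work surface, if the arm or the gripper's body presses on something with over 40 N, if the wrist force passes 120 N, or if a joint passes its speed limit or range.

## Robot

A 6-joint arm with a two-finger parallel gripper is mounted at the origin on the work surface. World frame = base frame: x ahead of the robot, y to its left, z up, the work surface at z = 0. Lengths are in m, angles in rad, forces in N, time in s.
With the tool pointing down it reaches from about 0.4 to 0.825 m from the base axis. Payload 7 kg.
Tool frame: the origin (TCP) lies at the very end of the fingers, on their centre line; the grasp point (between the pads) lies 19 mm behind it; z points along the fingers, y is the line along which they close (so a half turn about z gives the same grasp; the last joint's range is limited). The gripper opens to 88 mm and grips with 3 to 60 N. Pads are 19 mm wide; open, the fingers measure 130 mm over their backs; the gripper's body (78 mm by 193 mm) begins 47 mm behind the grasp point.
Start: joints at [1.635, 0.359, 0.012, 0, -1.224, -0.288], TCP at [0.15, 0.658, 0.227] pointing down, gripper open.
Joint ranges: [-3.07, 3.07], [-1.43, 2.12], [-1.02, 1.25], [-3.03, 1.67], [-3.05, -0], [-3.03, 3.03]. Speed limits (rad/s): [2.39, 2.39, 3.01, 3.14, 3.14, 3.14].

## Interface

Orientations are given as [roll, pitch, yaw] about the fixed x, y, z axes, in that order (R = Rz(yaw) Ry(pitch) Rx(roll)).
In Python, from rig import * gives the robot as it stands. The module is installed in compiled form; this text tells all that it offers.
- The arm moves only by the tool move_arm, never from a script. Its argument "moves" is a list of rows, each a list of 2 entries, a list of its own where there are three numbers: the shift along the world's x, y, z in units of 100 mm (1.0 is 100 mm), then the turn about the world's z in units of 2 pi rad (1.0 is 2 pi rad). In form: [[[x, y, z], spin], ...]. A call has 1 to 10 rows; each row is the pose to reach, as a shift and turn from the pose commanded when the call began, turning the shorter way round; what a row does not reach only later rows make up. A row lasts 1/10 s, in which the tool goes at most 50 mm and 8.59 degrees, less where a joint would pass 70% of its speed; a pose out of reach is approached as far as the arm can. A call with a number of a shift or a turn outside -1 to 1 is refused whole. A call with a gripper value outside its range is refused whole. "grip" is the opening, from 0 (shut) to 1 (fully open), set as the call begins (left out, the last holds). The fingers move at their own pace and stop on an object; the grip force is fixed at half the most. Time passes only in rows, so rows that repeat a pose let the fingers close. It gives the time, the measured TCP pose, the force, the opening and the grip force at its end, in the units of the state.
- observe(): the state, without advancing time (a new reading comes with each control period).
- camera(name): name is "side" or "top"; returns a dict with "img" (384x512x3 uint8, red, green, blue), "depth" (384x512 float32, m along the optical axis (not along the pixel's ray), 0 where there is no reading), "mtx" (3x3 intrinsics, pixels), "rvec" (rotation vector, rad) and "tvec" (3), from world to camera coordinates, as OpenCV has them. Camera axes: x right, y down, z forward; pixel columns grow to the right and rows downward; lengths in m; the calibration is good to about 2 mm. A picture is of the moment at which its call begins.
- close_job(): hands the job in; it is judged then, once.
The state is a dict: "clock": time; "joints": joint angles; "joint_vel": joint speeds; "joint_efforts": joint torques, N m; "ee_pos": TCP position; "tcp_rot": TCP orientation; "contact_force": force on the tool from outside, world axes, zero at the start; "torque": the same for the moment, N m; "finger_gap": finger opening in m; "grip_force": force on a finger pad.
Only numpy, scipy, OpenCV 4.12 (cv2) and the standard library are available. Lean on these libraries where they do the work, as an engineer would, in place of code of your own. Each camera call takes 0.05 s, during which the arm holds its last target. There are 200 camera calls.

## Working session

There is one attempt and no reset: what is moved stays moved. The work goes in short steps, Python scripts to look and compute and a tool call to move; the robot and the scene stay as the last step left them, time stands still between calls to the robot, and variables do not carry over. Pictures are saved under pics/ and viewed, at most 10 in all, crops included, and the job is handed in when it is done.

Besides the shell and the picture viewer there is one more tool, called after ">>>" by a JSON object that holds its "method" and its "body", one argument or row to a line. move_arm: Moves the arm, as the interface text tells. Its arguments: {"type":"object","properties":{"moves":{"type":"array"},"grip":{"type":"number"}},"required":["moves"]}

```bash
mkdir -p pics; cat > h.py <<'E'
from rig import *
import numpy as np, cv2
def snap(name,fn):
    c=camera(name); np.savez('pics/'+fn+'.npz',**c); cv2.imwrite('pics/'+fn+'.png',cv2.resize(c['img'][:,:,::-1],(800,600),interpolation=cv2.INTER_CUBIC)); return c
def world(c,u,v,z=None):
    R=cv2.Rodrigues(np.asarray(c['rvec'],float))[0]; t=np.asarray(c['tvec'],float).reshape(3); K=c['mtx']
    ray=np.linalg.inv(K)@np.array([u,v,1.]); 
    if z is None:
        d=c['depth'][int(round(v)),int(round(u))]; return R.T@(ray*d-t)
    o=-R.T@t; r=R.T@ray; return o+r*(z-o[2])/r[2]
E
python3 - <<'E'
from h import *
for n in('top','side'):
    c=snap(n,n+'0'); R=cv2.Rodrigues(c['rvec'])[0]; print(n,-R.T@c['tvec'].reshape(3),c['mtx'])
print(observe())
E
```

```text
top [0.35132475 0.02536097 1.1345038 ] [[351.98626718   0.         252.65265777]
 [  0.         351.98626718 188.70981959]
 [  0.           0.           1.        ]]
side [ 0.37328178 -1.08879531  0.7072379 ] [[464.43004844   0.         252.62410262]
 [  0.         464.43004844 185.77066902]
 [  0.           0.           1.        ]]
{'clock': 0.1, 'joints': array([ 1.63512147e+00,  3.59325326e-01,  1.11128387e-02, -2.54078626e-04,
       -1.22410921e+00, -2.88106121e-01]), 'joint_vel': array([-6.91573245e-04, -2.10123362e-03,  1.16641902e-03,  1.29418070e-03,
       -8.76619098e-04, -8.40465877e-06]), 'joint_efforts': array([-1.21977155e-03, -5.84162164e+01,  2.93753707e+01,  7.01557919e+00,
        1.01952895e-02, -4.41261909e-05]), 'ee_pos': array([0.14974075, 0.65771735, 0.22570331]), 'tcp_rot': array([ 3.14006228e+00, -2.04430431e-04, -2.23867339e-01]), 'contact_force': array([ 0.55474631,  0.21866943, -0.74601972]), 'torque': array([-0.01731851, -0.00161293, -0.04821627]), 'grip_force': 0.0, 'finger_gap': 0.08777746482135265}
```

View pics/top0.png

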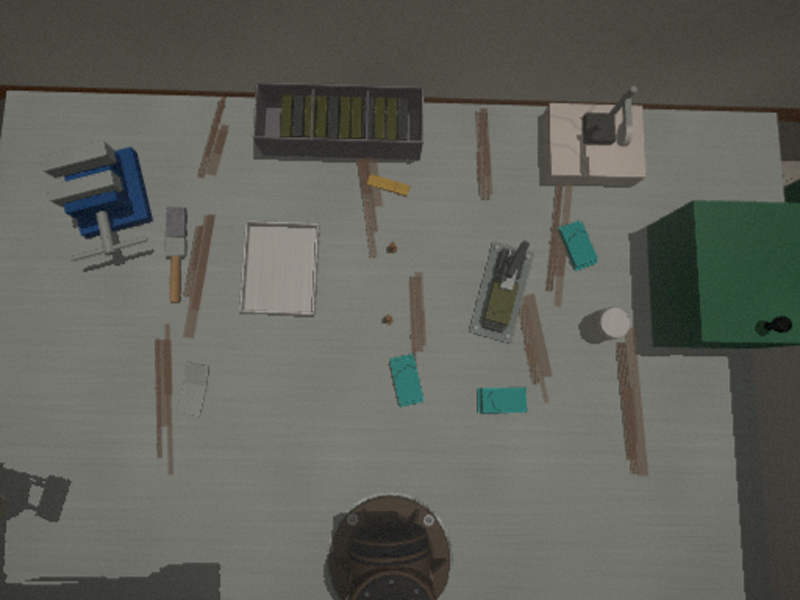

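View pics/side0.png

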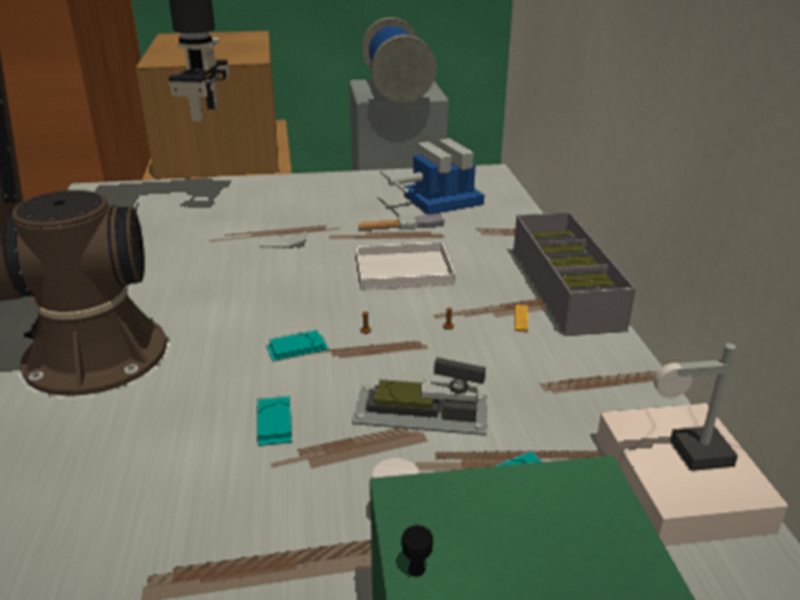

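The top view shows the jig near (502,292), with the T-bar at about (512,262) and the pad at about (499,305). The tray is at (280,268), pins at (391,247) and (387,319), and the tin at (612,324). In the side view the T-bar is at (460,370).

```bash
python3 - <<'E'
from h import *
c=dict(np.load('pics/top0.npz')); s=dict(np.load('pics/side0.npz'))
a=cv2.resize(c['img'][145:230,290:350,::-1],None,fx=7,fy=7,interpolation=cv2.INTER_CUBIC)
b=cv2.resize(s['img'][220:285,220:320,::-1],(380,247),interpolation=cv2.INTER_CUBIC)
o=np.zeros((600,800,3),np.uint8);o[:595,:420]=a;o[:247,420:]=b;cv2.imwrite('pics/crop1.png',o)
T=lambda u,v,z=None:np.round(world(c,u/1.5625,v/1.5625,z),4)
for n,p in dict(tray4=[(247,223,.026),(319,223,.026),(315,316,.026),(241,313,.026)],pins=[(391,247,.04),(387,319,.04)],tin=[(615,324,.075)]).items():
    for q in p: print(n,T(*q))
# bar points by depth
d=c['depth'];pts=[]
for v in range(145,185):
    for u in range(305,345):
        p=world(c,u,v)
        if .078<p[2]<.11: pts.append(p)
pts=np.array(pts);print(len(pts),pts.mean(0),pts.min(0),pts.max(0))
r=cv2.minAreaRect((pts[:,:2]*1000).astype(np.float32));print(r)
# side cam high
pts=[]
for v in range(215,260):
    for u in range(265,320):
        p=world(s,u,v)
        if .071<p[2]<.11: pts.append(p)
pts=np.array(pts);print(len(pts),pts.mean(0),pts.max(0));print(cv2.minAreaRect((pts[:,:2]*1000).astype(np.float32)))
E
```

```text
tray4 [0.6571 0.3071 0.026 ]
tray4 [0.6607 0.1592 0.026 ]
tray4 [0.4672 0.16   0.026 ]
tray4 [0.4703 0.3087 0.026 ]
pins [0.61   0.0094 0.04  ]
pins [0.4626 0.0148 0.04  ]
tin [ 0.458  -0.4302  0.075 ]
127 [ 0.582099   -0.23544948  0.09056   ] [ 0.54697685 -0.25781718  0.07850039] [ 0.61708267 -0.21431331  0.0955154 ]
((582.670166015625, -236.39102172851562), (14.427178382873535, 75.6935806274414), 62.69373321533203)
366 [ 0.58079951 -0.24247917  0.0857606 ] [ 0.6173264  -0.21256672  0.09575325]
((581.0380249023438, -238.72213745117188), (19.501371383666992, 75.93408203125), 60.99949264526367)
```

View pics/crop1.png

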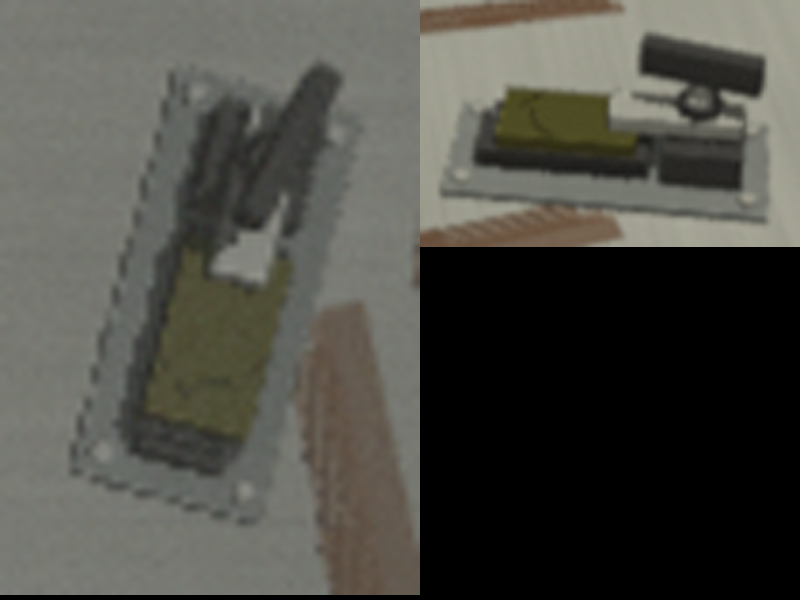

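>>> {"method": "move_arm", "body": {
  "moves": [
    [[0.5,-0.5,0],0],
    [[1,-1,0],0],
    [[1,-1,0],0],
    [[1,-1,0],0]
  ]
}}

```text
clock: 0.5
ee_pos: [0.2524, 0.5547, 0.2267]
tcp_rot: [3.141, -0.0, -0.227]
contact_force: [-0.7, 0.5, -0.1]
finger_gap: 0.088
grip_force: 0.0
```

>>> {"method": "move_arm", "body": {
  "moves": [
    [[1,-1,0],0],
    [[1,-1,0],0],
    [[1,-1,0],0]
  ]
}}

```text
clock: 0.8
ee_pos: [0.3506, 0.4566, 0.2263]
tcp_rot: [3.141, 0.0, -0.223]
contact_force: [1.0, 1.3, -0.0]
finger_gap: 0.0881
grip_force: 0.0
```

>>> {"method": "move_arm", "body": {
  "moves": [
    [[1,-1,0],0],
    [[1,-1,0],0],
    [[1,-1,0],0]
  ]
}}

```text
clock: 1.1
ee_pos: [0.4509, 0.3564, 0.2264]
tcp_rot: [3.141, 0.0, -0.224]
contact_force: [0.5, 0.4, 0.9]
finger_gap: 0.0878
grip_force: 0.0
```

>>> {"method": "move_arm", "body": {
  "moves": [
    [[0.6,-1,0],0],
    [[0.6,-1,0],0],
    [[0.6,-1,0],0]
  ]
}}

```text
clock: 1.4
ee_pos: [0.511, 0.255, 0.2262]
tcp_rot: [3.141, 0.0, -0.226]
contact_force: [0.6, 0.8, 0.1]
finger_gap: 0.0877
grip_force: 0.0
```

>>> {"method": "move_arm", "body": {
  "moves": [
    [[0.4,-1,0],0],
    [[0.4,-1,0],0],
    [[0.4,-1,0],0]
  ]
}}

```text
clock: 1.7
ee_pos: [0.5506, 0.1547, 0.2262]
tcp_rot: [3.141, 0.0, -0.227]
contact_force: [-0.2, 0.6, -0.6]
finger_gap: 0.0874
grip_force: 0.0
```

>>> {"method": "move_arm", "body": {
  "moves": [
    [[0.3,-1,0],0],
    [[0.3,-1,0],0],
    [[0.3,-1,0],0]
  ]
}}

```text
clock: 2.0
ee_pos: [0.5804, 0.0547, 0.2261]
tcp_rot: [3.141, 0.001, -0.227]
contact_force: [0.1, 0.4, -0.3]
finger_gap: 0.0878
grip_force: 0.0
```

>>> {"method": "move_arm", "body": {
  "moves": [
    [[0,-1,0],0],
    [[0,-1,0],0],
    [[0,-1,0],0]
  ]
}}

```text
clock: 2.3
ee_pos: [0.5793, -0.0455, 0.2262]
tcp_rot: [3.141, 0.001, -0.228]
contact_force: [0.2, -0.6, -0.6]
finger_gap: 0.0876
grip_force: 0.0
```

>>> {"method": "move_arm", "body": {
  "moves": [
    [[0,-1,0],0],
    [[0,-1,0],0],
    [[0,-1,0],0]
  ]
}}

```text
clock: 2.6
ee_pos: [0.5795, -0.1452, 0.2261]
tcp_rot: [3.141, 0.001, -0.227]
contact_force: [-0.4, 0.2, 0.4]
finger_gap: 0.0875
grip_force: 0.0
```

```bash
python3 - <<'E'
from h import *
s=observe();print(s)
c=dict(np.load('pics/top0.npz'))
T=lambda u,v,z:np.round(world(c,290+u/7-.43,145+v/7-.43,z),4)
print('plate',[T(u,v,.006) for u,v in[(175,70),(360,125),(255,520),(75,470)]])
print('pad',[T(u,v,.036) for u,v in[(182,248),(293,262),(243,440),(143,415)]])
E
```

```text
{'clock': 2.6, 'joints': array([ 8.16376325e-02,  2.33057102e-01, -1.65950792e-01,  4.95646733e-04,
       -1.17280647e+00,  1.26158934e+00]), 'joint_vel': array([ 0.06506403, -0.01034817, -0.01272378, -0.01652743,  0.00745772,
       -0.07871542]), 'joint_efforts': array([-2.39911638e+00, -4.75603437e+01,  2.94018012e+01,  7.15014830e+00,
        3.04088707e-02,  1.08083166e+00]), 'ee_pos': array([ 0.5795467 , -0.145196  ,  0.22607189]), 'tcp_rot': array([ 3.14084779e+00,  8.30822389e-04, -2.27377340e-01]), 'contact_force': array([-0.412164  ,  0.17689618,  0.35464158]), 'torque': array([ 0.05184459,  0.05625638, -0.03738274]), 'grip_force': 0.0, 'finger_gap': 0.08750109314945925}
plate [array([ 0.6349, -0.2033,  0.006 ]), array([ 0.6103, -0.2907,  0.006 ]), array([ 0.4235, -0.2385,  0.006 ]), array([ 0.445 , -0.1555,  0.006 ])]
pad [array([ 0.5444, -0.1997,  0.036 ]), array([ 0.5391, -0.2504,  0.036 ]), array([ 0.4574, -0.2265,  0.036 ]), array([ 0.4678, -0.1814,  0.036 ])]
```

>>> {"method": "move_arm", "body": {
  "moves": [
    [[0.02,-0.945,0],-0.02],
    [[0.02,-0.945,0],-0.04],
    [[0.02,-0.945,-0.5],-0.04],
    [[0.02,-0.945,-0.9],-0.04],
    [[0.02,-0.945,-0.9],-0.04]
  ]
}}

```text
clock: 3.1
ee_pos: [0.5782, -0.2348, 0.1306]
tcp_rot: [3.139, 0.01, -0.476]
contact_force: [-0.4, 0.6, 0.4]
finger_gap: 0.0874
grip_force: 0.0
```

>>> {"method": "move_arm", "body": {
  "moves": [
    [[0,0,-0.3],0],
    [[0,0,-0.5],0],
    [[0,0,-0.64],0],
    [[0,0,-0.64],0],
    [[0,0,-0.64],0]
  ]
}}

```text
clock: 3.6
ee_pos: [0.5829, -0.2361, 0.074]
tcp_rot: [-3.142, -0.001, -0.474]
contact_force: [0.6, -0.6, 0.6]
finger_gap: 0.0878
grip_force: 0.0
```

```bash
python3 - <<'E'
from h import *
s=observe();print(s['ee_pos'],s['tcp_rot'],s['contact_force'],s['torque'])
c=snap('side','side1');t=snap('top','top1')
o=np.zeros((600,800,3),np.uint8)
b=cv2.resize(c['img'][190:290,215:345,::-1],(780,600),interpolation=cv2.INTER_CUBIC);cv2.imwrite('pics/crop2.png',b)
E
```

```text
[ 0.58292851 -0.23611543  0.07396078] [-3.14151338e+00 -1.45942961e-03 -4.74070668e-01] [ 0.55486533 -0.61511553  0.62008919] [-0.00464034 -0.03484879 -0.00722393]
```

View pics/crop2.png

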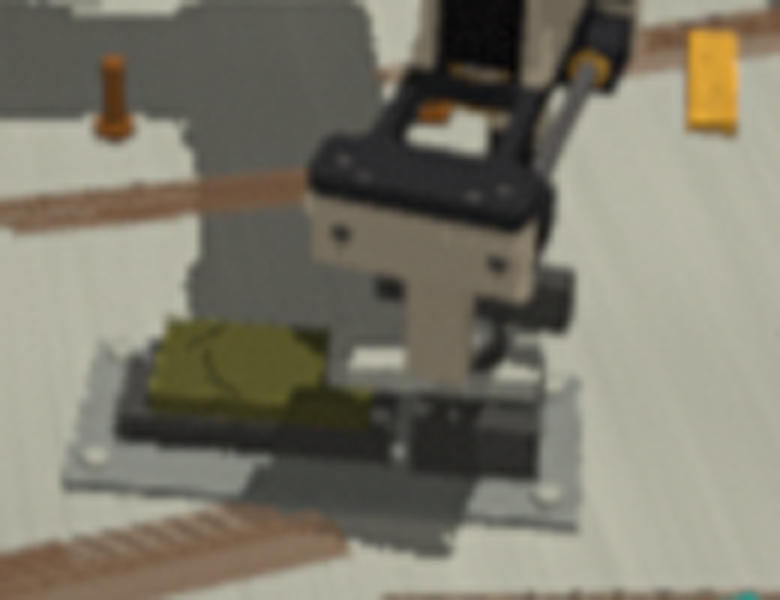

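The side crop shows the fingers straddling the bar, whose end shows at (555,300). I lower the tool slightly and close.

>>> {"method": "move_arm", "body": {
  "moves": [
    [[0,0,-0.03],0],
    [[0,0,-0.03],0]
  ]
}}

```text
clock: 3.9
ee_pos: [0.5819, -0.2363, 0.0699]
tcp_rot: [-3.141, -0.001, -0.475]
contact_force: [-0.9, -1.2, 0.3]
finger_gap: 0.0879
grip_force: 0.0
```

>>> {"method": "move_arm", "body": {
  "grip": 0,
  "moves": [
    [[0,0,0],0],
    [[0,0,0],0],
    [[0,0,0],0],
    [[0,0,0],0],
    [[0,0,0],0],
    [[0,0,0],0],
    [[0,0,0],0],
    [[0,0,0],0]
  ]
}}

```text
clock: 4.7
ee_pos: [0.5818, -0.2363, 0.0696]
tcp_rot: [3.142, 0.0, -0.475]
contact_force: [0.5, -0.1, -0.8]
finger_gap: 0.0296
grip_force: 0.0
```

```bash
cat > o.py <<'E'
from h import *
s=observe()
for k in('clock','joints','ee_pos','tcp_rot','contact_force','torque','grip_force','finger_gap'):print(k,np.round(s[k],4))
E
python3 o.py
```

```text
clock 4.7
joints [-0.0755  0.4196 -0.286  -0.     -0.8653  1.1711]
ee_pos [ 0.5818 -0.2363  0.0696]
tcp_rot [ 3.1416  0.     -0.4752]
contact_force [ 0.4542 -0.1258 -0.7955]
torque [-0.0042 -0.0125 -0.0287]
grip_force 0.0
finger_gap 0.0296
```

>>> {"method": "move_arm", "body": {
  "moves": [
    [[0,0,0.01],0],
    [[0,0,0.01],0],
    [[0,0,0.01],0],
    [[0,0,0.01],0],
    [[0,0,0.01],0]
  ]
}}

```text
clock: 5.2
ee_pos: [0.5813, -0.2374, 0.0708]
tcp_rot: [3.14, 0.0, -0.475]
contact_force: [-2.1, -5.4, 2.2]
finger_gap: 0.0138
grip_force: 29.9
```

```bash
python3 o.py
```

```text
clock 5.2
joints [-0.0766  0.4182 -0.2854  0.0016 -0.868   1.1711]
ee_pos [ 0.5813 -0.2374  0.0708]
tcp_rot [ 3.1402e+00  3.0000e-04 -4.7530e-01]
contact_force [-2.1432 -5.3779  2.197 ]
torque [-1.9211  0.7006 -0.0442]
grip_force 29.9367
finger_gap 0.0138
```

>>> {"method": "move_arm", "body": {
  "moves": [
    [[-0.005,-0.012,0],0],
    [[-0.005,-0.012,0],-0.01],
    [[-0.005,-0.012,0.001],-0.02],
    [[-0.005,-0.012,0.001],-0.02]
  ]
}}

```text
clock: 5.6
ee_pos: [0.5813, -0.2376, 0.0709]
tcp_rot: [3.142, -0.0, -0.601]
contact_force: [-1.3, -1.3, 3.0]
finger_gap: 0.0139
grip_force: 30.0
```

```bash
python3 o.py
```

```text
clock 5.6
joints [-7.750e-02  4.180e-01 -2.849e-01  1.000e-04 -8.678e-01  1.047e+00]
ee_pos [ 0.5813 -0.2376  0.0709]
tcp_rot [ 3.1415e+00 -1.0000e-04 -6.0130e-01]
contact_force [-1.2554 -1.3491  2.9891]
torque [-0.1446  0.4244  0.1952]
grip_force 29.9807
finger_gap 0.0139
```

>>> {"method": "move_arm", "body": {
  "moves": [
    [[0,0,0.002],-0.02],
    [[0,0,0.003],-0.04],
    [[0,0,0.005],-0.06],
    [[0,0,0.006],-0.08],
    [[0,0,0.008],-0.1],
    [[0,0,0.009],-0.12],
    [[0,0,0.01],-0.14],
    [[0,0,0.01],-0.14],
    [[0,0,0.01],-0.14]
  ]
}}

```text
clock: 6.5
ee_pos: [0.5819, -0.2374, 0.0719]
tcp_rot: [-3.141, -0.0, -1.475]
contact_force: [0.9, 0.7, 2.5]
finger_gap: 0.0141
grip_force: 30.0
```

```bash
python3 o.py
```

```text
clock 6.5
joints [-7.730e-02  4.170e-01 -2.835e-01 -1.000e-04 -8.692e-01  1.727e-01]
ee_pos [ 0.5819 -0.2374  0.0719]
tcp_rot [-3.1405e+00 -1.0000e-04 -1.4755e+00]
contact_force [0.9382 0.6542 2.548 ]
torque [ 0.5212 -0.3609  0.1856]
grip_force 29.964
finger_gap 0.0141
```

>>> {"method": "move_arm", "body": {
  "moves": [
    [[0,0,0.002],-0.015],
    [[0,0,0.003],-0.03],
    [[0,0,0.004],-0.045],
    [[0,0,0.005],-0.06],
    [[0,0,0.005],-0.06],
    [[0,0,0.005],-0.06]
  ]
}}

```text
clock: 7.1
ee_pos: [0.5821, -0.2375, 0.0724]
tcp_rot: [-3.14, 0.0, -1.852]
contact_force: [1.7, 0.7, 1.9]
finger_gap: 0.0135
grip_force: 30.0
```

```bash
python3 o.py
```

```text
clock 7.1
joints [-0.0774  0.4166 -0.2829  0.     -0.8699 -0.2042]
ee_pos [ 0.5821 -0.2375  0.0724]
tcp_rot [-3.1402e+00  3.0000e-04 -1.8524e+00]
contact_force [1.709  0.7374 1.9485]
torque [ 0.5168 -1.1006  0.2213]
grip_force 29.9732
finger_gap 0.0135
```

>>> {"method": "move_arm", "body": {
  "moves": [
    [[0,0,0.001],-0.005],
    [[0,0,0.001],-0.01],
    [[0,0,0.001],-0.01]
  ]
}}

```text
clock: 7.4
ee_pos: [0.5821, -0.2375, 0.0725]
tcp_rot: [-3.14, 0.0, -1.917]
contact_force: [3.0, 0.7, 1.4]
finger_gap: 0.014
grip_force: 30.0
```

```bash
python3 o.py|grep -E "tor|rot"
```

```text
tcp_rot [-3.1402e+00  3.0000e-04 -1.9171e+00]
torque [ 0.4634 -1.4088  0.3175]
```

>>> {"method": "move_arm", "body": {
  "moves": [
    [[0,0,0.001],-0.005],
    [[0,0,0.001],-0.01],
    [[0,0,0.001],-0.01]
  ]
}}

```text
clock: 7.7
ee_pos: [0.5821, -0.2375, 0.0726]
tcp_rot: [-3.14, 0.0, -1.98]
contact_force: [4.3, 1.4, 0.7]
finger_gap: 0.0138
grip_force: 30.0
```

```bash
python3 o.py|grep -E "tor|rot"
```

```text
tcp_rot [-3.1402e+00  4.0000e-04 -1.9804e+00]
torque [ 0.431  -1.6914  0.3049]
```

>>> {"method": "move_arm", "body": {
  "moves": [
    [[0.008,0,0.001],-0.005],
    [[0.008,0,0.001],-0.01],
    [[0.008,0,0.001],-0.01]
  ]
}}

```text
clock: 8.0
ee_pos: [0.5822, -0.2376, 0.0726]
tcp_rot: [-3.141, 0.0, -2.044]
contact_force: [2.4, 1.6, 2.2]
finger_gap: 0.0137
grip_force: 30.0
```

```bash
python3 o.py|grep -E "tor|rot|con"
```

```text
tcp_rot [-3.1413  0.     -2.0435]
contact_force [2.3765 1.6347 2.1819]
torque [ 0.3936 -1.0377  0.1961]
```

>>> {"method": "move_arm", "body": {
  "moves": [
    [[0,0,0.001],-0.005],
    [[0,0,0.001],-0.008],
    [[0,0,0.001],-0.008]
  ]
}}

```text
clock: 8.3
ee_pos: [0.5822, -0.2376, 0.0727]
tcp_rot: [-3.141, 0.0, -2.095]
contact_force: [3.0, 0.9, 2.3]
finger_gap: 0.0141
grip_force: 30.0
```

```bash
python3 o.py|grep -E "tor|rot|con"; python3 - <<'E'
from h import *
c=snap('side','side2');t=snap('top','top2')
a=cv2.resize(t['img'][140:200,295:350,::-1],(400,436),interpolation=cv2.INTER_CUBIC)
b=cv2.resize(c['img'][220:285,250:315,::-1],(400,400),interpolation=cv2.INTER_CUBIC)
o=np.zeros((450,800,3),np.uint8);o[:436,:400]=a;o[:400,400:]=b;cv2.imwrite('pics/crop3.png',o)
E
```

```text
tcp_rot [-3.1413e+00  1.0000e-04 -2.0948e+00]
contact_force [3.0158 0.9191 2.3353]
torque [ 0.4086 -1.1331  0.2032]
```

View pics/crop3.png

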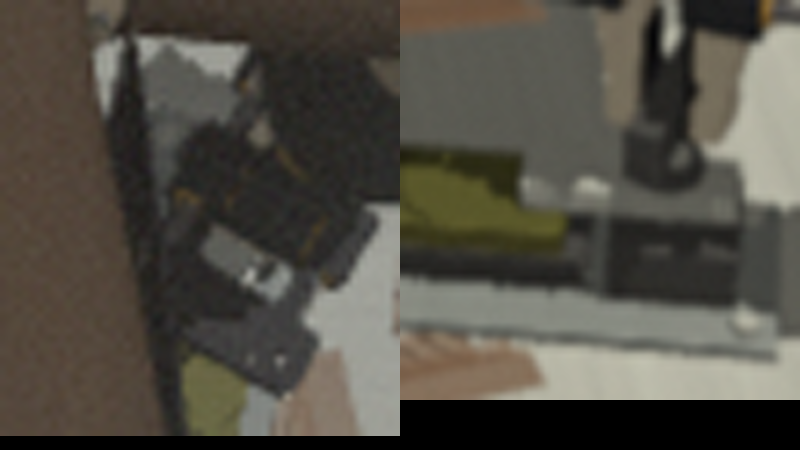

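The crop shows the bar end-on between the fingers at (655,155), so it has turned with the grip. The torque is still only the drag, so I continue in small steps.

>>> {"method": "move_arm", "body": {
  "moves": [
    [[0.003,0,0.001],-0.005],
    [[0.003,0,0.001],-0.01],
    [[0.003,0,0.001],-0.01]
  ]
}}

```text
clock: 8.7
ee_pos: [0.5823, -0.2376, 0.0727]
tcp_rot: [3.141, -0.0, -2.158]
contact_force: [1.1, 1.0, 2.3]
finger_gap: 0.0137
grip_force: 30.0
```

```bash
python3 o.py|grep -E "tor|rot|con"
```

```text
tcp_rot [ 3.1415e+00 -2.0000e-04 -2.1585e+00]
contact_force [1.0537 1.0351 2.2742]
torque [ 0.3721 -0.9154  0.2216]
```

>>> {"method": "move_arm", "body": {
  "moves": [
    [[0.003,0,0.001],-0.005],
    [[0.003,0,0.001],-0.01],
    [[0.003,0,0.001],-0.01]
  ]
}}

```text
clock: 9.0
ee_pos: [0.5824, -0.2376, 0.0728]
tcp_rot: [3.141, -0.0, -2.221]
contact_force: [0.8, 0.3, 3.9]
finger_gap: 0.0135
grip_force: 30.0
```

```bash
python3 o.py|grep -E "tor|rot|con"
```

```text
tcp_rot [ 3.1412e+00 -3.0000e-04 -2.2209e+00]
contact_force [0.7776 0.2899 3.9282]
torque [ 0.2337 -0.5742  0.2701]
```

>>> {"method": "move_arm", "body": {
  "moves": [
    [[0,0,0.001],-0.004],
    [[0,0,0.001],-0.008],
    [[0,0,0.001],-0.008]
  ]
}}

```text
clock: 9.3
ee_pos: [0.5824, -0.2377, 0.0728]
tcp_rot: [3.141, -0.0, -2.273]
contact_force: [-0.1, 0.8, 2.5]
finger_gap: 0.0137
grip_force: 30.0
```

```bash
python3 o.py|grep -E "tor|rot|con"
```

```text
tcp_rot [ 3.1412e+00 -4.0000e-04 -2.2728e+00]
contact_force [-0.11    0.7896  2.5422]
torque [-0.0027 -0.2804  0.2877]
```

>>> {"method": "move_arm", "body": {
  "moves": [
    [[0,0,0.001],-0.004],
    [[0,0,0.001],-0.008],
    [[0,0,0.001],-0.008]
  ]
}}

```text
clock: 9.6
ee_pos: [0.5824, -0.2377, 0.0729]
tcp_rot: [3.141, -0.0, -2.323]
contact_force: [-0.5, -0.2, 2.6]
finger_gap: 0.0136
grip_force: 30.3
```

```bash
python3 o.py|grep -E "tor|rot|con"
```

```text
tcp_rot [ 3.1413e+00 -5.0000e-04 -2.3233e+00]
contact_force [-0.5285 -0.2402  2.6472]
torque [-0.3608 -0.0572  0.5   ]
```

Torque rose to 0.50, so the end stop has been felt. I press slightly further and hold.

>>> {"method": "move_arm", "body": {
  "moves": [
    [[0,0,0],-0.004],
    [[0,0,0],-0.004],
    [[0,0,0],-0.004]
  ]
}}

```text
clock: 9.9
ee_pos: [0.5825, -0.2376, 0.0728]
tcp_rot: [3.141, -0.0, -2.347]
contact_force: [0.2, -2.1, 2.1]
finger_gap: 0.0138
grip_force: 30.5
```

```bash
python3 o.py|grep -E "tor|rot|con"
```

```text
tcp_rot [ 3.1412e+00 -4.0000e-04 -2.3473e+00]
contact_force [ 0.2397 -2.0879  2.0625]
torque [-0.5347  0.0685  0.5746]
```

>>> {"method": "move_arm", "body": {
  "moves": [
    [[0,0,0],-0.004],
    [[0,0,0],-0.004],
    [[0,0,0],-0.004],
    [[0,0,0],-0.004]
  ]
}}

```text
clock: 10.3
ee_pos: [0.5825, -0.2376, 0.0729]
tcp_rot: [3.141, -0.0, -2.372]
contact_force: [-2.1, -2.1, 2.9]
finger_gap: 0.014
grip_force: 30.7
```

```bash
for i in 1 2 3; do python3 o.py|grep -E "tor|rot"; done
```

```text
tcp_rot [ 3.1413e+00 -3.0000e-04 -2.3725e+00]
torque [-0.8131  0.4     0.7658]
tcp_rot [ 3.1413e+00 -3.0000e-04 -2.3725e+00]
torque [-0.8131  0.4     0.7658]
tcp_rot [ 3.1413e+00 -3.0000e-04 -2.3725e+00]
torque [-0.8131  0.4     0.7658]
```

Twist is about 0.128 rad, held firmly against the end. I unwind the neck, release and lift.

>>> {"method": "move_arm", "body": {
  "moves": [
    [[0,0,0],0.008],
    [[0,0,0],0.015],
    [[0,0,0],0.018],
    [[0,0,0],0.018]
  ]
}}

```text
clock: 10.7
ee_pos: [0.5825, -0.2376, 0.0729]
tcp_rot: [3.141, 0.0, -2.26]
contact_force: [-1.0, -2.8, 3.1]
finger_gap: 0.0138
grip_force: 30.0
```

```bash
python3 o.py|grep -E "tor|rot|con"; python3 - <<'E'
from h import *
c=dict(np.load('pics/top0.npz'))
hsv=cv2.cvtColor(c['img'],cv2.COLOR_RGB2HSV).astype(int)
pts=[]
for v in range(170,215):
    for u in range(300,345):
        h_,s_,_=hsv[v,u]
        if 20<=h_<=35 and s_>80:
            p=world(c,u,v,.036); z=world(c,u,v)[2]
            if abs(z-.036)<.008: pts.append(p)
P=np.array(pts,np.float32);print(len(P));print(cv2.minAreaRect(P[:,:2]*1000));print(cv2.boxPoints(cv2.minAreaRect(P[:,:2]*1000)))
# plate and tray masks by depth-fitted lines
h=hsv
T=[]
for v in range(135,210):
    for u in range(145,212):
        p=world(c,u,v)
        if .017<p[2]<.04:T.append(p)
T=np.array(T,np.float32);print(len(T),cv2.minAreaRect(T[:,:2]*1000),T.min(0),T.max(0))
E
```

```text
tcp_rot [ 3.1413  0.     -2.2604]
contact_force [-1.0039 -2.7804  3.1143]
torque [-0.7012  0.3895  0.1957]
124
((502.838134765625, -214.56170654296875), (46.783817291259766, 79.45661926269531), 75.33468627929688)
[[ 458.48193 -227.13342]
 [ 535.35    -247.24963]
 [ 547.19434 -201.98999]
 [ 470.3263  -181.87378]]
337 ((568.5789184570312, 238.13504028320312), (150.8045196533203, 191.23597717285156), 89.29371643066406) [0.4728278  0.16196604 0.01705435] [0.6643525  0.314026   0.03017886]
```

>>> {"method": "move_arm", "body": {
  "grip": 1,
  "moves": [
    [[0,0,0],0],
    [[0,0,0],0],
    [[0,0,0],0],
    [[0,0,0],0],
    [[0,0,0],0],
    [[0,0,0.3],0],
    [[0,0,0.7],0],
    [[0,0,0.7],0]
  ]
}}

```text
clock: 11.5
ee_pos: [0.586, -0.2384, 0.1488]
tcp_rot: [-3.133, 0.004, -2.259]
contact_force: [0.6, -1.4, -0.5]
finger_gap: 0.0721
grip_force: 0.0
```

>>> {"method": "move_arm", "body": {
  "moves": [
    [[-0.3,0.1,0],0.02],
    [[-0.85,0.23,0],0.04],
    [[-0.85,0.23,0],0.06],
    [[-0.85,0.23,0],0.08],
    [[-0.85,0.23,0],0.1],
    [[-0.85,0.23,0],0.12],
    [[-0.85,0.23,0],0.14],
    [[-0.85,0.23,0],0.16],
    [[-0.85,0.23,0],0.18],
    [[-0.85,0.23,0],0.2]
  ]
}}

```text
clock: 12.5
ee_pos: [0.4978, -0.2145, 0.143]
tcp_rot: [-3.141, -0.0, -0.998]
contact_force: [0.0, -0.4, 0.2]
finger_gap: 0.0876
grip_force: 0.0
```

>>> {"method": "move_arm", "body": {
  "moves": [
    [[0,0,0],0.02],
    [[0,0,0],0.04],
    [[0,0,0],0.06],
    [[0,0,0],0.08],
    [[0,0,0],0.1],
    [[0,0,0],0.119],
    [[0,0,0],0.119],
    [[0,0,0],0.119]
  ]
}}

```text
clock: 13.3
ee_pos: [0.4977, -0.2145, 0.143]
tcp_rot: [-3.141, -0.0, -0.259]
contact_force: [-0.5, 0.1, 0.8]
finger_gap: 0.0876
grip_force: 0.0
```

```bash
python3 o.py; python3 - <<'E'
from h import *
c=snap('side','side3')
b=cv2.resize(c['img'][200:285,215:325,::-1],(770,595),interpolation=cv2.INTER_CUBIC);cv2.imwrite('pics/crop4.png',b)
E
```

```text
clock 13.3
joints [-4.5300e-02  2.1280e-01 -3.9780e-01 -1.0000e-04 -9.6000e-01  1.3573e+00]
ee_pos [ 0.4977 -0.2145  0.143 ]
tcp_rot [-3.1415e+00 -2.0000e-04 -2.5880e-01]
contact_force [-0.5282  0.099   0.7639]
torque [ 0.0238 -0.0336 -0.0393]
grip_force 0.0
finger_gap 0.0876
```

View pics/crop4.png

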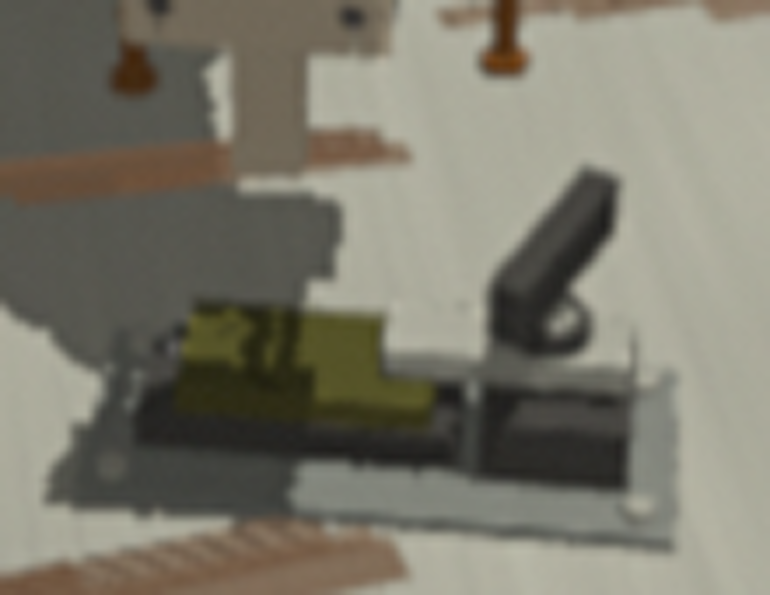

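The crop shows the bar turned and the strap nose at (385,350), with the pad still in place (180–435, 300–425). Now I descend over the pad.

>>> {"method": "move_arm", "body": {
  "moves": [
    [[0,0,-0.4],0],
    [[0,0,-0.8],0],
    [[0,0,-0.9],0],
    [[0,0,-0.9],0]
  ]
}}

```text
clock: 13.75
ee_pos: [0.4967, -0.2146, 0.0518]
tcp_rot: [3.141, 0.004, -0.256]
contact_force: [1.4, -0.3, -0.2]
finger_gap: 0.0877
grip_force: 0.0
```

>>> {"method": "move_arm", "body": {
  "moves": [
    [[0,0,-0.15],0],
    [[0,0,-0.29],0],
    [[0,0,-0.29],0],
    [[0,0,-0.29],0]
  ]
}}

```text
clock: 14.15
ee_pos: [0.4988, -0.2148, 0.0256]
tcp_rot: [3.142, -0.002, -0.255]
contact_force: [0.4, -1.0, 0.9]
finger_gap: 0.0877
grip_force: 0.0
```

>>> {"method": "move_arm", "body": {
  "grip": 0,
  "moves": [
    [[0,0,0],0],
    [[0,0,0],0],
    [[0,0,0],0],
    [[0,0,0],0],
    [[0,0,0],0],
    [[0,0,0],0],
    [[0,0,0],0],
    [[0,0,0],0]
  ]
}}

```text
clock: 14.95
ee_pos: [0.4977, -0.2147, 0.0241]
tcp_rot: [3.141, 0.0, -0.255]
contact_force: [-0.7, -0.3, 2.2]
finger_gap: 0.0498
grip_force: 30.0
```

Gripped at 49.8 mm. Now I draw it out along the jig's -x.

>>> {"method": "move_arm", "body": {
  "moves": [
    [[-0.05,0.013,0.003],0],
    [[-0.1,0.026,0.005],0],
    [[-0.15,0.039,0.005],0],
    [[-0.2,0.052,0.005],0],
    [[-0.25,0.065,0.005],0],
    [[-0.3,0.078,0.005],0],
    [[-0.35,0.091,0.005],0],
    [[-0.4,0.104,0.005],0],
    [[-0.45,0.117,0.005],0],
    [[-0.45,0.117,0.005],0]
  ]
}}

```text
clock: 15.95
ee_pos: [0.4518, -0.2027, 0.0244]
tcp_rot: [-3.142, 0.001, -0.255]
contact_force: [0.5, -0.6, -3.4]
finger_gap: 0.0497
grip_force: 30.0
```

```bash
python3 o.py
```

```text
clock 15.95
joints [-2.4100e-02  3.0130e-01 -6.2570e-01 -2.0000e-04 -6.4440e-01  1.3398e+00]
ee_pos [ 0.4518 -0.2027  0.0244]
tcp_rot [-3.1416e+00  6.0000e-04 -2.5530e-01]
contact_force [ 0.5148 -0.6352 -3.4439]
torque [-0.0478 -0.0215  0.0023]
grip_force 29.9934
finger_gap 0.0497
```

>>> {"method": "move_arm", "body": {
  "moves": [
    [[0,0,0.2],0],
    [[0,0,0.4],0],
    [[0,0,0.7],0],
    [[0,0,1],0],
    [[0,0,1],0]
  ]
}}

```text
clock: 16.45
ee_pos: [0.4557, -0.2034, 0.1286]
tcp_rot: [-3.141, -0.008, -0.254]
contact_force: [0.8, 0.7, -4.3]
finger_gap: 0.05
grip_force: 30.0
```

>>> {"method": "move_arm", "body": {
  "moves": [
    [[0.1,0.25,0],0.01],
    [[0.2,0.5,0],0.02],
    [[0.3,0.75,0],0.03],
    [[0.4,1,0],0.04],
    [[0.4,1,0],0.04]
  ]
}}

```text
clock: 16.95
ee_pos: [0.4938, -0.1007, 0.1238]
tcp_rot: [-3.141, -0.0, 0.0]
contact_force: [0.0, -0.4, -3.7]
finger_gap: 0.0494
grip_force: 30.0
```

>>> {"method": "move_arm", "body": {
  "moves": [
    [[0.1,0.3,0],0],
    [[0.2,0.6,0],0],
    [[0.3,1,0],0],
    [[0.3,1,0],0]
  ]
}}

```text
clock: 17.35
ee_pos: [0.5241, 0.0003, 0.1239]
tcp_rot: [-3.141, -0.001, -0.001]
contact_force: [0.8, -0.1, -4.0]
finger_gap: 0.0496
grip_force: 30.0
```

>>> {"method": "move_arm", "body": {
  "moves": [
    [[0.1,0.3,0],0],
    [[0.2,0.6,0],0],
    [[0.3,1,0],0],
    [[0.3,1,0],0]
  ]
}}

```text
clock: 17.75
ee_pos: [0.5542, 0.1005, 0.1238]
tcp_rot: [-3.141, -0.001, -0.002]
contact_force: [-0.7, -1.2, -4.1]
finger_gap: 0.0498
grip_force: 30.0
```

>>> {"method": "move_arm", "body": {
  "moves": [
    [[0,0.3,0],0],
    [[0,0.6,0],0],
    [[0,1,0],0],
    [[0,1,0],0]
  ]
}}

```text
clock: 18.15
ee_pos: [0.5531, 0.2004, 0.1237]
tcp_rot: [-3.141, -0.0, -0.002]
contact_force: [-0.2, -0.5, -3.6]
finger_gap: 0.0493
grip_force: 30.0
```

>>> {"method": "move_arm", "body": {
  "moves": [
    [[0.06,0.2,0],0],
    [[0.06,0.38,0],0],
    [[0.06,0.38,0],0],
    [[0.06,0.38,0],0]
  ]
}}

```text
clock: 18.55
ee_pos: [0.5584, 0.2353, 0.1239]
tcp_rot: [3.141, 0.001, -0.004]
contact_force: [0.0, -0.0, -3.8]
finger_gap: 0.0494
grip_force: 30.0
```

```bash
python3 o.py; python3 - <<'E'
from h import *
c=snap('side','side4')
b=cv2.resize(c['img'][110:220,190:320,::-1],(709,600),interpolation=cv2.INTER_CUBIC);cv2.imwrite('pics/crop5.png',b)
E
```

```text
clock 18.55
joints [ 7.207e-01  3.308e-01 -2.798e-01 -2.000e-04 -9.612e-01  8.465e-01]
ee_pos [0.5584 0.2353 0.1239]
tcp_rot [ 3.1411e+00  8.0000e-04 -3.7000e-03]
contact_force [ 0.0149 -0.0217 -3.7693]
torque [-0.0731  0.1041  0.0427]
grip_force 29.9934
finger_gap 0.0494
```

View pics/crop5.png

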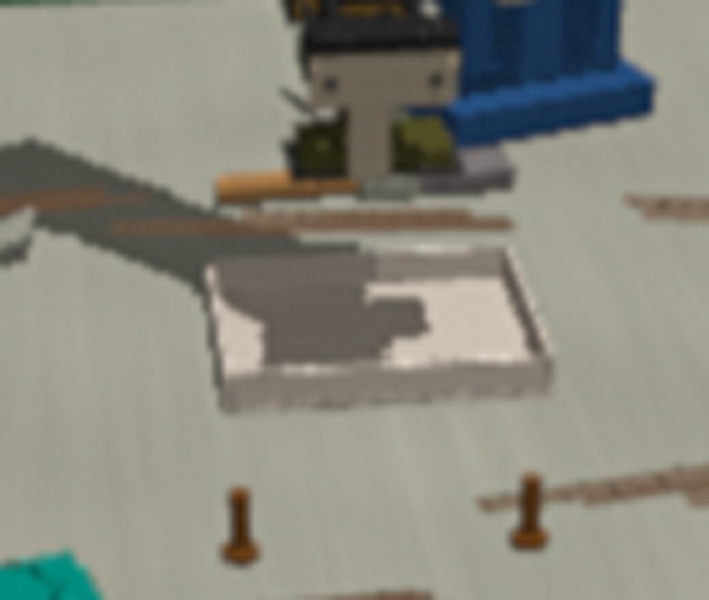

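The pad hangs level over the tray (pad at 290–455, 110–175; tray at 205–550, 250–405). I lower it.

>>> {"method": "move_arm", "body": {
  "moves": [
    [[0,0,-0.3],0],
    [[0,0,-0.6],0],
    [[0,0,-0.85],0],
    [[0,0,-1],0],
    [[0,0,-1],0],
    [[0,0,-1],0]
  ]
}}

```text
clock: 19.2
ee_pos: [0.559, 0.2348, 0.0248]
tcp_rot: [3.141, -0.0, -0.004]
contact_force: [-0.2, -0.4, -3.1]
finger_gap: 0.05
grip_force: 30.0
```

>>> {"method": "move_arm", "body": {
  "moves": [
    [[0,0,-0.04],0],
    [[0,0,-0.08],0],
    [[0,0,-0.12],0],
    [[0,0,-0.14],0],
    [[0,0,-0.145],0],
    [[0,0,-0.145],0]
  ]
}}

```text
clock: 19.8
ee_pos: [0.5587, 0.2351, 0.0099]
tcp_rot: [3.141, 0.0, -0.004]
contact_force: [-0.2, 0.5, -4.3]
finger_gap: 0.0494
grip_force: 30.0
```

>>> {"method": "move_arm", "body": {
  "moves": [
    [[0,0,-0.005],0],
    [[0,0,-0.01],0],
    [[0,0,-0.015],0],
    [[0,0,-0.015],0]
  ]
}}

```text
clock: 20.2
ee_pos: [0.5587, 0.2351, 0.0084]
tcp_rot: [-3.142, 0.0, -0.004]
contact_force: [0.2, 0.1, -3.6]
finger_gap: 0.0499
grip_force: 30.0
```

>>> {"method": "move_arm", "body": {
  "moves": [
    [[0,0,-0.005],0],
    [[0,0,-0.01],0],
    [[0,0,-0.01],0]
  ]
}}

```text
clock: 20.5
ee_pos: [0.5588, 0.2352, 0.0081]
tcp_rot: [-3.142, -0.0, -0.004]
contact_force: [-3.8, -1.1, 4.1]
finger_gap: 0.0494
grip_force: 30.0
```

It has touched down. I release and lift.

>>> {"method": "move_arm", "body": {
  "grip": 0.72,
  "moves": [
    [[0,0,0],0],
    [[0,0,0],0],
    [[0,0,0],0],
    [[0,0,0],0],
    [[0,0,0.2],0],
    [[0,0,0.5],0],
    [[0,0,1],0],
    [[0,0,1],0]
  ]
}}

```text
clock: 21.3
ee_pos: [0.5625, 0.2374, 0.1143]
tcp_rot: [-3.136, -0.009, -0.002]
contact_force: [0.4, 0.1, -0.8]
finger_gap: 0.063
grip_force: 0.0
```

>>> {"method": "move_arm", "body": {
  "moves": [
    [[0,0,0.5],0],
    [[0,0,0.8],0],
    [[-0.5,0.6,0.8],0],
    [[-1,1,0.8],0],
    [[-1,1,0.8],0]
  ]
}}

```text
clock: 21.8
ee_pos: [0.4575, 0.3363, 0.1877]
tcp_rot: [-3.14, -0.001, -0.005]
contact_force: [0.0, 0.2, -0.8]
finger_gap: 0.0633
grip_force: 0.0
```

```bash
python3 o.py; python3 - <<'E'
from h import *
c=snap('side','side5');t=snap('top','top5')
for n,d in(('top',t),('side',c)):
    hsv=cv2.cvtColor(d['img'],cv2.COLOR_RGB2HSV).astype(int)
    P=[]
    for v in range(384):
        for u in range(512):
            if 20<=hsv[v,u,0]<=35 and hsv[v,u,1]>80:
                p=world(d,u,v)
                if .4<p[0]<.7 and .1<p[1]<.35 and p[2]<.1:P.append(p)
    P=np.array(P,np.float32)
    if len(P)>5:
        top=P[P[:,2]>.014];f=np.linalg.lstsq(np.c_[top[:,:2]-top[:,:2].mean(0),np.ones(len(top))],top[:,2],rcond=None)[0]
        print(n,len(P),P.mean(0),f,cv2.minAreaRect(top[:,:2]*1000))
b=cv2.resize(c['img'][110:290,190:330,::-1],(466,600),interpolation=cv2.INTER_CUBIC);cv2.imwrite('pics/crop6.png',b)
E
```

```text
clock 21.8
joints [ 9.7830e-01  2.1190e-01 -2.8530e-01 -2.0000e-04 -1.0723e+00  5.8790e-01]
ee_pos [0.4575 0.3363 0.1877]
tcp_rot [-3.1404e+00 -6.0000e-04 -4.7000e-03]
contact_force [ 0.0246  0.2072 -0.7642]
torque [ 0.1249 -0.0721 -0.0122]
grip_force 0.0
finger_gap 0.0633
top 97 [0.5662548  0.23855057 0.01873855] [-0.00317321 -0.00821292  0.01879292] ((565.6578979492188, 234.55313110351562), (45.43509292602539, 82.67124938964844), 89.37863159179688)
side 231 [0.5646177  0.22428325 0.01893764] [-0.00124416  0.03457617  0.02029636] ((565.1395874023438, 228.35604858398438), (49.18616485595703, 84.48907470703125), 86.64081573486328)
```

View pics/crop6.png

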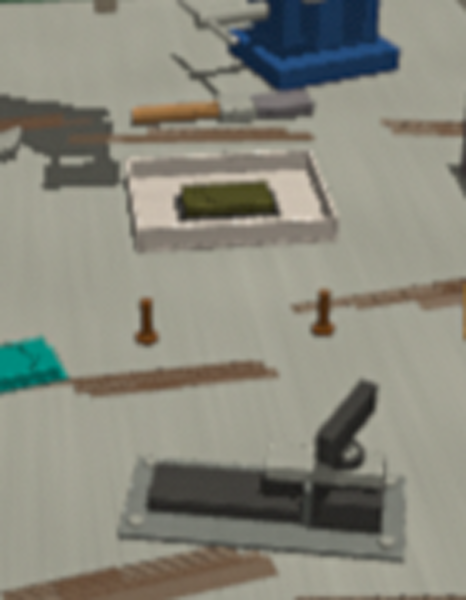

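The picture shows the pad flat in the tray at (227,200), its top at about 19–20 mm, and the pins are undisturbed. The jig is empty and the strap is still raised at (325,460).

```bash
python3 -c "
from rig import *
print(close_job())"
```

```text
the job is handed in; nothing more can be done
None
```

The job is handed in, with no verdict returned: the nut was run out clockwise to a felt stop (about 0.77 Nm, neck twist about 0.13 rad), the pad was drawn out and laid flat near the tray's centre, and everything was let go at 21.8 s.

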